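# Reset the tripped bun toaster and hold its carriage lever down

### The job

The bun toaster has tripped: draw the reset pin out of its wooden block and, before touching the lever, use its tip to push the button at the bottom of the small hole in the toaster's top fully down, then let the button spring back. Then press the toaster's carriage lever down with the tip of the pin, past the first and second notches to the third and lowest one, and finish while holding it down there with the pin still in the gripper: the lever springs back up if it is eased. Leave everything else on the counter where it stands.

Things in the scene. Friction and masses are not known exactly. Their poses are not given: they have to be found in the camera images.
- pin_grip (a point): Reset pin, loose, about 90 g, starting upright in its block: middle of its round black handle (20 mm diameter, 50 mm long, axis z up). Under the handle a steel collar (30 mm diameter, 6 mm thick, top 25 mm below this point), then a steel shaft (8 mm diameter, 90 mm long), flat tip 121 mm below this point. Pulls straight up. If the handle slips up in the grip, the collar bears on the fingertips.
- holder: Wooden block, 60 x 60 mm, 98 mm tall, fixed; origin at the centre of its underside. A 13 mm hole straight down through its middle holds the pin's shaft; the pin's collar rests on its top. Stands to the right of the toaster; it and the steel shaker may change places.
- toaster: Bun toaster, fixed, brushed metal on a black foot, 240 mm long (x), 180 mm wide (y), 165 mm high (z); origin at the centre of its underside. Its +x end has the lever. Two buns stand in slots in the top, as high as 193 mm above the counter while the lever is up; they ride down with the lever.
- reset_hole (a point): Centre of the mouth of the round reset hole, 17 mm diameter with a 3 mm chamfered edge, in the toaster's flat top (165 mm above the counter), 95 mm towards the lever end and 35 mm to the +y side of the toaster's middle. The button lies 8 mm below this mouth.
- reset_top (a point): Middle of the top of the round grey spring button (13 mm diameter) at the bottom of the reset hole; it moves with the button.
- reset (a joint): Travel of the reset button in m, straight down: 0 up, 0.006 fully down. Spring: 2 N to start, 5 N fully down; it comes back by itself.
- lever_pad (a point): Middle of the top of the lever's flat black pad (36 mm outward by 42 mm wide; rim 4 mm high on both sides and outer edge). It sticks out of the toaster's +x end: 157 mm from the toaster's middle along its x, 135 mm above the counter with the lever up, 90 mm at the third notch; moves with the lever. Steel marks on the end face beside the pad show the pad top's height at the three notches.
- lever (a joint): Travel of the carriage lever in m, straight down: 0 up (its start), notches at 0.015, 0.030 and 0.045, end stop 0.047. Its spring returns it with 7 N at the top, 10 N at the bottom; the notches add or take off up to 3.5 N, so the push needed rises and falls, peaking at about 13 N just past the second notch. It never stays down by itself.
- shaker: Steel shaker, 52 mm diameter, 93 mm tall, loose bystander; origin at the centre of its underside.
- bottle_a: Orange squeeze bottle, 62 mm diameter, 160 mm tall, loose bystander; origin at the centre of its underside.
- ramekin: White ramekin, 60 mm diameter, 35 mm tall, loose bystander; origin at the centre of its underside.
- jar: Glass jar with a steel cap, 68 mm diameter, 100 mm tall, loose bystander; origin at the centre of its underside.
- spatula: Spatula lying flat along its x, loose bystander, on the right of the counter.
Not all that is in view belongs to the job. What is shaped like the part that bears pin_grip but green or red is not meant.

How it is judged:
By the outcome, as a careful person would: the job done as asked, in the order asked, and still so for the second after the job is handed in, while the arm keeps its last pose, push and grip.
It also fails if it takes over 48 s, if anything falls off the work surface, if the arm or the gripper's body presses on something with over 40 N, if the wrist force passes 120 N, or if a joint passes its speed limit or range.

### The arm

A 6-joint arm with a two-finger parallel gripper is mounted at the origin on the work surface. World frame = base frame: x ahead of the robot, y to its left, z up, the work surface at z = 0. Lengths are in m, angles in rad, forces in N, time in s.
With the tool pointing down it reaches from about 0.225 to 0.875 m from the base axis. Payload 3.4 kg.
Tool frame: the origin (TCP) lies on the centre line of the jaws, within the pads' length; the fingertips stand 19 mm ahead of it and the grasp point (between the pads) is the TCP; z points along the fingers, y is the direction in which the jaws open and shut (so a half turn about z gives the same grasp; the last joint's range is limited). The gripper opens to 85 mm and grips with 20 to 120 N. Pads are 22 mm wide; open, the fingers measure 114 mm over their backs; the gripper's body (76 mm by 85 mm) begins 54 mm behind the grasp point. The pads swing forward as they close: fully open they stand 13 mm farther back than shut.
Start: joints at [1.137, 0.276, 1.505, -0, 1.361, -0.121], TCP at [0.177, 0.547, 0.25] pointing down, gripper open.
Joint ranges: [-2.89, 2.89], [-0.75, 2.08], [0.22, 2.7], [-1.18, 4.32], [0.11, 2.71], [-2.7, 2.7]. Speed limits (rad/s): [2.57, 2.57, 3.14, 3.14, 3.14, 3.14].

### API

Orientations are given as [roll, pitch, yaw] about the fixed x, y, z axes, in that order (R = Rz(yaw) Ry(pitch) Rx(roll)).
In Python, from plant import arm gives the robot as it stands.
- The arm moves only by the tool send_rows, never from a script. Its argument "plan" is a list of rows, each an object of numbers: "dx", "dy", "dz": the shift along the world's x, y, z in mm; "ax", "ay", "az": the turn, a rotation vector about the world's x, y, z in degrees; "grip": the opening, from 0 (shut) to 1 (fully open). In form: [{"dx": .., "dy": .., "dz": .., "ax": .., "ay": .., "az": .., "grip": ..}, ...]. A call has 1 to 5 rows; each row is the pose to reach, as a shift and turn from the pose measured when the call began; what a row does not reach only later rows make up. A row lasts 1/8 s, in which the tool goes at most 62.5 mm and 10.7 degrees, less where a joint would pass 70% of its speed; a pose out of reach is approached as far as the arm can. A call with a gripper value outside its range is refused whole. The fingers move at their own pace and stop on an object; "grip_force" is the grip in N (left out, the last holds). Time passes only in rows, so rows that repeat a pose let the fingers close. It gives the time, the measured TCP pose, the force and the opening at its end, in the units of the state.
- arm.get_obs(): the state, without advancing time (a new reading comes with each control period).
- arm.camera(name): name is "side" or "top"; returns the picture (400x640x3 uint8, red, green, blue); there is no depth.
- arm.camera_info(name): a dict with "mtx" (3x3 intrinsics, pixels), "rvec" (rotation vector, rad) and "tvec" (3), from world to camera coordinates, as OpenCV has them. Camera axes: x right, y down, z forward; pixel columns grow to the right and rows downward; lengths in m; the calibration is good to about 2 mm. A picture is of the moment at which its call begins. camera_info takes no time and is no camera call.
- arm.close_job(): hands the job in, once; it reports no verdict.
The state is a dict: "time_s": time; "joint_pos": joint angles; "joint_vel": joint speeds; "joint_efforts": joint torques, N m; "tcp_pos": TCP position; "orientation": TCP orientation; "wrist_force": force on the tool from outside, world axes, zero at the start; "ft_torque": the same for the moment, N m; "width": finger opening in m.
Only numpy, scipy, OpenCV 4.12 (cv2) and the standard library are available. Lean on these libraries where they do the work, as an engineer would, in place of code of your own. Each camera call takes 0.05 s, during which the arm holds its last target. There are 200 camera calls.

## Working session

There is one attempt and no reset: what is moved stays moved. The work goes in short steps, Python scripts to look and compute and a tool call to move; the robot and the scene stay as the last step left them, time stands still between calls to the robot, and variables do not carry over. Pictures are saved under pics/ and viewed, about 8 in all and at most 12, crops included, and the job is handed in when it is done.

Besides the shell and the picture viewer there is one more tool, called by a JSON object that holds its "op" and its "data". send_rows: Moves the arm, as the interface text tells. Its arguments: {"type":"object","properties":{"plan":{"type":"array","items":{"type":"object","properties":{"dx":{"type":"number"},"dy":{"type":"number"},"dz":{"type":"number"},"ax":{"type":"number"},"ay":{"type":"number"},"az":{"type":"number"},"grip":{"type":"number"}}}},"grip_force":{"type":"number"}},"required":["plan"]}

```bash
mkdir -p pics; ls
cat > h.py <<'E'
import numpy as np, cv2
from plant import arm
def snap(n,f):
    im=arm.camera(n); cv2.imwrite('pics/'+f,cv2.cvtColor(im,cv2.COLOR_RGB2BGR)); return im
def P(n):
    c=arm.camera_info(n); K=np.array(c['mtx'],float); R=cv2.Rodrigues(np.array(c['rvec'],float))[0]; t=np.array(c['tvec'],float).ravel()
    return K,R,t
def ray(n,u,v):
    K,R,t=P(n); return -R.T@t, R.T@np.linalg.inv(K)@np.array([u,v,1.])
def at_z(n,u,v,z):
    o,d=ray(n,u,v); return o+d*(z-o[2])/d[2]
def proj(n,p):
    K,R,t=P(n); q=K@(R@np.array(p,float)+t); return q[:2]/q[2]
def tri(a,b):
    (o1,d1),(o2,d2)=ray('top',*a),ray('side',*b)
    s=np.linalg.lstsq(np.c_[d1,-d2],o2-o1,rcond=None)[0]
    p,q=o1+s[0]*d1,o2+s[1]*d2; return (p+q)/2,np.linalg.norm(p-q)
E
python3 - <<'E'
from h import *
for n in('top','side'):
    snap(n,n+'0.png'); K,R,t=P(n); print(n,K.ravel().round(1),'pos',(-R.T@t).round(3),'fwd',R[2].round(3))
print(arm.get_obs())
E
```

```text
pics
top [420.2   0.  317.2   0.  420.2 193.8   0.    0.    1. ] pos [ 0.35  -0.144  1.147] fwd [ 0.156 -0.003 -0.988]
side [473.3   0.  318.    0.  473.3 205.3   0.    0.    1. ] pos [ 0.44  -0.889  0.736] fwd [ 0.097  0.783 -0.615]
{'time_s': 0.1, 'joint_pos': array([ 1.13698774e+00,  2.76540560e-01,  1.50602692e+00,  1.06527686e-05,
        1.36071775e+00, -1.20981259e-01]), 'joint_vel': array([-1.12690152e-03, -5.47657534e-04, -3.95024080e-03, -1.79531128e-03,
       -4.26130720e-04,  8.08274998e-05]), 'joint_efforts': array([ 1.48421415e-03, -4.17696118e+01, -2.46405172e+01, -1.15347048e-04,
        5.71684606e-03,  3.62072996e-06]), 'tcp_pos': array([0.17675549, 0.54668161, 0.24951305]), 'orientation': array([-3.13991371e+00, -2.14609376e-04,  2.82876291e+00]), 'wrist_force': array([-0.14480735, -0.18863434,  0.17392903]), 'ft_torque': array([-0.01568048, -0.03311353,  0.0258584 ]), 'width': 0.08539938791634334}
```

View pics/top0.png

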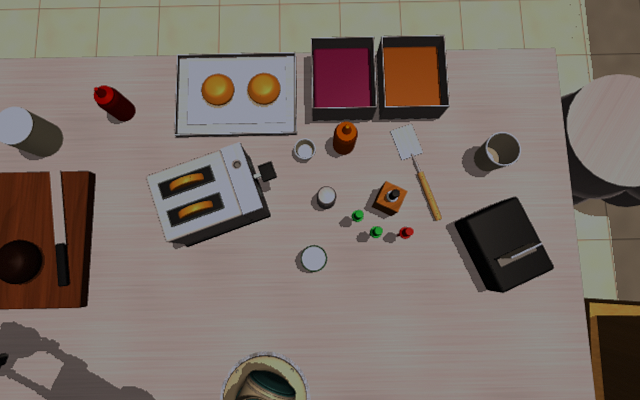

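View pics/side0.png

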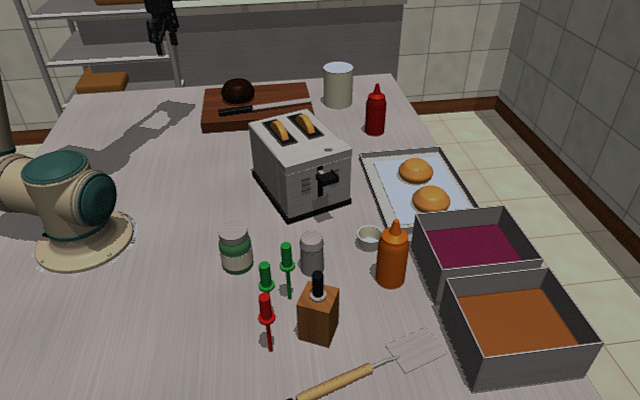

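Run:
```python
from h import *
a=cv2.imread('pics/top0.png');b=cv2.imread('pics/side0.png')
A=cv2.resize(a[135:255,140:300],None,fx=2.5,fy=2.5,interpolation=cv2.INTER_CUBIC)
B=cv2.resize(a[165:245,340:420],None,fx=3.75,fy=3.75,interpolation=cv2.INTER_CUBIC)
C=cv2.resize(b[100:220,240:360],None,fx=2.5,fy=2.5,interpolation=cv2.INTER_CUBIC)
D=cv2.resize(b[230:360,240:350],None,fx=2.3,fy=2.3,interpolation=cv2.INTER_CUBIC)
M=np.zeros((600,720,3),np.uint8)
for X,(x,y) in((A,(0,0)),(B,(410,0)),(C,(0,301)),(D,(410,301))): M[y:y+X.shape[0],x:x+X.shape[1]]=X[:600-y]
cv2.imwrite('pics/crop0.png',M)
```

```text
(no output)
```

View pics/crop0.png

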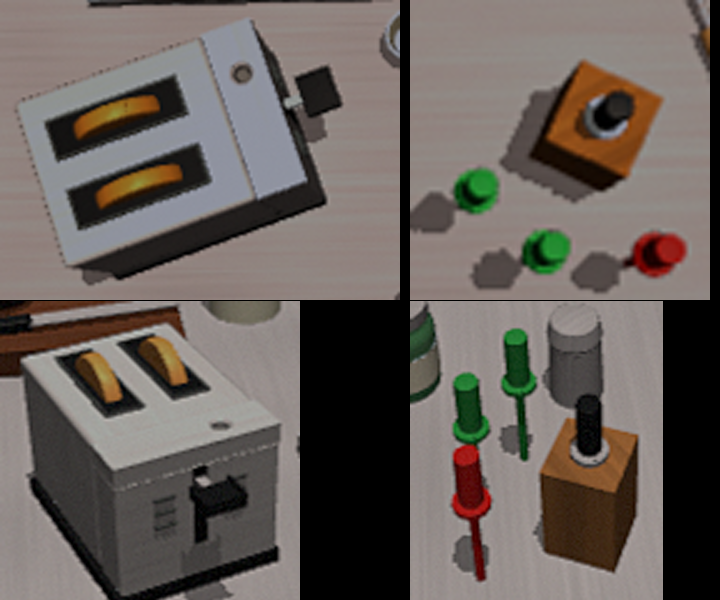

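Candidates: green (359,215), green (377,232), red (406,232) standing pins, and the black-handled one in the wooden block at top (393,196) / side (318,283). The last fits: black handle and in the block. Reset hole is at top (237,164), side (328,150); lever pad at top (267,171).

Run:
```python
from h import *
a=cv2.imread('pics/top0.png');b=cv2.imread('pics/side0.png')
def cen(im,x0,x1,y0,y1,f):
    s=im[y0:y1,x0:x1].astype(int); m=f(s).astype(np.uint8)
    n,l,st,c=cv2.connectedComponentsWithStats(m); k=1+np.argmax(st[1:,4]); return c[k]+[x0,y0],st[k]
dark=lambda t:(lambda s:s.max(2)<t)
print('pad',cen(a,258,280,160,185,dark(60)))
hc=[]
for im,w in((a,(231,243,158,171)),(b,(321,336,145,155))):
    x0,x1,y0,y1=w; g=im[y0:y1,x0:x1].mean(2); wgt=np.clip(np.median(g)-12-g,0,None); yy,xx=np.mgrid[y0:y1,x0:x1]
    hc.append(((wgt*xx).sum()/wgt.sum(),(wgt*yy).sum()/wgt.sum()))
print('hole px',hc,'top@z',at_z('top',*hc[0],.163),'side@z',at_z('side',*hc[1],.163),tri(*hc))
print('handle side',cen(b,305,330,265,300,dark(60)),'top',cen(a,380,405,180,205,dark(60)))
# toaster top quad from bright mask
g=a[130:250,140:275]; m=cv2.inRange(g.min(2),110,255)
hs=cv2.cvtColor(g,cv2.COLOR_BGR2HSV)
print('sample top',a[200,215],a[150,230],'table',a[150,160],a[260,200])
# block top quad
hb=cv2.cvtColor(a,cv2.COLOR_BGR2HSV); print('block',hb[188,385],hb[205,385],a[188,385],a[208,390])
print('collar tri/handletop',tri((395.5,192.7),(317.4,272.2)),at_z('top',395.5,192.7,.154),at_z('side',317.4,272.2,.154),at_z('top',392.3,195.9,.104),at_z('side',317.8,294.8,.104))
print('corners',[at_z('top',140+x/2.5,135+y/2.5,.165).round(3) for x,y in((18,103),(248,20),(306,184),(70,266))])
print('block',[at_z('top',340+(x-410)/3.75,165+y/3.75,.098).round(3) for x,y in((584,62),(662,98),(608,184),(535,157))])
for n,l in(('shaker',(326,197)),('bottle',(345,131)),('jar',(313,258)),('g1',(359,215)),('g2',(377,232)),('red',(406,232))): print(n,at_z('top',*l,.1).round(3))
```

```text
pad (array([266.83673469, 171.44081633]), array([  0,   2,  19,  20, 245], dtype=int32))
hole px [(np.float64(236.25647253984235), np.float64(163.891166538302)), (np.float64(328.69967439187894), np.float64(150.16548553916874))] top@z [0.58180684 0.045846   0.163     ] side@z [0.58285327 0.04355341 0.163     ] (array([0.5827515 , 0.04620079, 0.16125646]), np.float64(0.0010385453337437606))
handle side (array([317.31118881, 282.3986014 ]), array([  6,   0,  13,  32, 286], dtype=int32)) top (array([393.54794521, 194.24657534]), array([ 9, 10, 10, 10, 73], dtype=int32))
sample top [22 23 25] [157 147 143] table [124 128 144] [123 127 143]
block [ 13 212 147] [ 13 210 148] [ 25  79 147] [16 45 87]
collar tri/handletop (array([ 0.50568888, -0.33363937,  0.15798664]), np.float64(0.0012088201513633249)) [ 0.50570371 -0.33440831  0.154     ] [ 0.50675055 -0.3297039   0.154     ] [ 0.50558131 -0.33555225  0.104     ] [ 0.50597155 -0.33575583  0.104     ]
corners [array([0.555, 0.257, 0.165]), array([0.633, 0.039, 0.165]), array([ 0.472, -0.017,  0.165]), array([0.4  , 0.202, 0.165])]
block [array([ 0.544, -0.323,  0.098]), array([ 0.518, -0.375,  0.098]), array([ 0.46 , -0.336,  0.098]), array([ 0.48 , -0.288,  0.098])]
shaker [ 0.507 -0.169  0.1  ]
bottle [ 0.678 -0.222  0.1  ]
jar [ 0.355 -0.134  0.1  ]
g1 [ 0.459 -0.251  0.1  ]
g2 [ 0.416 -0.294  0.1  ]
red [ 0.415 -0.366  0.1  ]
```

{"op": "send_rows", "data": {"plan": [{"dx": 20,"dy": -54,"dz": 5,"grip": 0.6},{"dx": 41,"dy": -109,"dz": 10,"grip": 0.6},{"dx": 62,"dy": -165,"dz": 10,"grip": 0.6},{"dx": 82,"dy": -220,"dz": 10,"grip": 0.6},{"dx": 103,"dy": -275,"dz": 10,"grip": 0.6}], "grip_force": 70}}

```text
$.plan[0]: bad value
```

{"op": "send_rows", "data": {"plan": [{"dx": 20,"dy": -55,"grip": 0.6},{"dx": 41,"dy": -110,"grip": 0.6},{"dx": 62,"dy": -165,"grip": 0.6},{"dx": 82,"dy": -220,"grip": 0.6},{"dx": 103,"dy": -275,"grip": 0.6}]}}

```text
$.plan[0]: bad value
```

Run:
```python
from h import *
o=arm.get_obs(); p=o['tcp_pos']; print(o['time_s'],p,o['orientation'],o['width'],'to pin mm',(np.array([.5055,-.335,.126])-p)*1e3,o['joint_pos'])
print('pad',at_z('top',266.8,171.4,.137))
```

```text
0.1 [0.17675549 0.54668161 0.24951305] [-3.13991371e+00 -2.14609376e-04  2.82876291e+00] 0.08539938791634334 to pin mm [ 328.74450931 -881.68160839 -123.5130504 ] [ 1.13698774e+00  2.76540560e-01  1.50602692e+00  1.06527686e-05
  1.36071775e+00 -1.20981259e-01]
pad [ 0.56756457 -0.02431883  0.137     ]
```

{"op": "send_rows", "data": {"plan": [{"dx": 20,"dy": -54,"dz": 5,"ax": 0,"ay": 0,"az": 0,"grip": 0.6},{"dx": 41,"dy": -109,"dz": 10,"ax": 0,"ay": 0,"az": 0,"grip": 0.6},{"dx": 62,"dy": -165,"dz": 10,"ax": 0,"ay": 0,"az": 0,"grip": 0.6},{"dx": 82,"dy": -220,"dz": 10,"ax": 0,"ay": 0,"az": 0,"grip": 0.6},{"dx": 103,"dy": -275,"dz": 10,"ax": 0,"ay": 0,"az": 0,"grip": 0.6}], "grip_force": 70}}

```text
time_s: 0.72
tcp_pos: [0.2799, 0.2699, 0.2593]
orientation: [-3.14, 0.0, 2.83]
wrist_force: [2.6, -0.1, 0.7]
width: 0.0513
```

{"op": "send_rows", "data": {"plan": [{"dx": 20,"dy": -55,"dz": 0,"ax": 0,"ay": 0,"az": 0,"grip": 0.6},{"dx": 41,"dy": -110,"dz": 0,"ax": 0,"ay": 0,"az": 0,"grip": 0.6},{"dx": 62,"dy": -165,"dz": 0,"ax": 0,"ay": 0,"az": 0,"grip": 0.6},{"dx": 82,"dy": -220,"dz": 0,"ax": 0,"ay": 0,"az": 0,"grip": 0.6},{"dx": 103,"dy": -275,"dz": 0,"ax": 0,"ay": 0,"az": 0,"grip": 0.6}]}}

```text
time_s: 1.35
tcp_pos: [0.3829, -0.007, 0.2593]
orientation: [-3.14, 0.001, 2.829]
wrist_force: [1.8, 0.8, 0.0]
width: 0.0516
```

{"op": "send_rows", "data": {"plan": [{"dx": 20,"dy": -55,"dz": 0,"ax": 0,"ay": 0,"az": 0,"grip": 0.6},{"dx": 41,"dy": -110,"dz": 0,"ax": 0,"ay": 0,"az": 0,"grip": 0.6},{"dx": 62,"dy": -165,"dz": 0,"ax": 0,"ay": 0,"az": 0,"grip": 0.6},{"dx": 82,"dy": -220,"dz": 0,"ax": 0,"ay": 0,"az": 0,"grip": 0.6},{"dx": 103,"dy": -275,"dz": 0,"ax": 0,"ay": 0,"az": 0,"grip": 0.6}]}}

```text
time_s: 1.98
tcp_pos: [0.4861, -0.2837, 0.2589]
orientation: [-3.141, -0.0, 2.829]
wrist_force: [0.7, 1.4, 0.1]
width: 0.0514
```

{"op": "send_rows", "data": {"plan": [{"dx": 19,"dy": -51,"dz": 0,"ax": 0,"ay": 0,"az": 0,"grip": 0.6},{"dx": 19.4,"dy": -51.3,"dz": -40,"ax": 0,"ay": 0,"az": 0,"grip": 0.6},{"dx": 19.4,"dy": -51.3,"dz": -70,"ax": 0,"ay": 0,"az": 0,"grip": 0.6},{"dx": 19.4,"dy": -51.3,"dz": -80,"ax": 0,"ay": 0,"az": 0,"grip": 0.6},{"dx": 19.4,"dy": -51.3,"dz": -80,"ax": 0,"ay": 0,"az": 0,"grip": 0.6}]}}

```text
time_s: 2.6
tcp_pos: [0.5054, -0.3348, 0.1786]
orientation: [-3.141, -0.001, 2.829]
wrist_force: [0.4, 0.6, 1.0]
width: 0.0511
```

Run:
```python
from h import *
snap('top','top1.png');snap('side','side1.png')
a=cv2.imread('pics/top1.png');b=cv2.imread('pics/side1.png')
A=cv2.resize(a[150:250,340:440],None,fx=4,fy=4,interpolation=cv2.INTER_CUBIC)
B=cv2.resize(b[200:330,260:390],(400,400),interpolation=cv2.INTER_CUBIC)
cv2.imwrite('pics/c1.png',np.hstack([A,B]))
o=arm.get_obs(); print(o['tcp_pos'],o['wrist_force'],proj('side',o['tcp_pos']))
```

```text
[ 0.50620096 -0.33543323  0.18019275] [-0.17124631 -0.32924518 -0.10020546] [317.31287723 263.5913117 ]
```

View pics/c1.png

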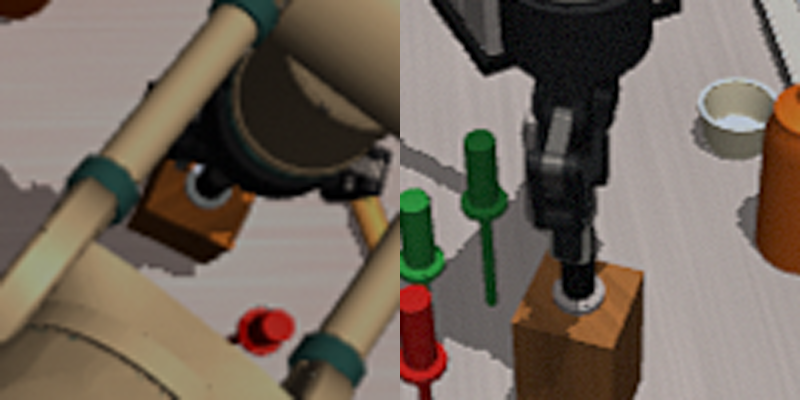

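The crop shows the handle lined up with the jaws (collar at side px ~(318,295)). Descend and grip.

{"op": "send_rows", "data": {"plan": [{"dx": -0.5,"dy": 0.4,"dz": -30,"ax": 0,"ay": 0,"az": 0,"grip": 0.6},{"dx": -0.5,"dy": 0.4,"dz": -54,"ax": 0,"ay": 0,"az": 0,"grip": 0.6},{"dx": -0.5,"dy": 0.4,"dz": -54,"ax": 0,"ay": 0,"az": 0,"grip": 0.6},{"dx": -0.5,"dy": 0.4,"dz": -54,"ax": 0,"ay": 0,"az": 0,"grip": 0},{"dx": -0.5,"dy": 0.4,"dz": -54,"ax": 0,"ay": 0,"az": 0,"grip": 0}], "grip_force": 70}}

```text
time_s: 3.32
tcp_pos: [0.5068, -0.3357, 0.1283]
orientation: [-3.139, 0.006, 2.829]
wrist_force: [0.4, 0.4, -1.0]
width: 0.0186
```

{"op": "send_rows", "data": {"plan": [{"dx": 0,"dy": 0,"dz": 0,"ax": 0,"ay": 0,"az": 0,"grip": 0},{"dx": 0,"dy": 0,"dz": 0,"ax": 0,"ay": 0,"az": 0,"grip": 0},{"dx": 0,"dy": 0,"dz": 0,"ax": 0,"ay": 0,"az": 0,"grip": 0}]}}

```text
time_s: 3.7
tcp_pos: [0.5067, -0.3356, 0.1283]
orientation: [-3.139, 0.006, 2.829]
wrist_force: [-0.1, 0.7, -0.6]
width: 0.0187
```

{"op": "send_rows", "data": {"plan": [{"dx": 0,"dy": 0,"dz": 20,"ax": 0,"ay": 0,"az": 0,"grip": 0},{"dx": 0,"dy": 0,"dz": 60,"ax": 0,"ay": 0,"az": 0,"grip": 0},{"dx": 0,"dy": 0,"dz": 110,"ax": 0,"ay": 0,"az": 0,"grip": 0},{"dx": 0,"dy": 0,"dz": 160,"ax": 0,"ay": 0,"az": 0,"grip": 0},{"dx": 0,"dy": 0,"dz": 190,"ax": 0,"ay": 0,"az": 0,"grip": 0}]}}

```text
time_s: 4.32
tcp_pos: [0.5071, -0.336, 0.3211]
orientation: [-3.138, 0.009, 2.829]
wrist_force: [-0.8, -0.4, -1.1]
width: 0.0185
```

{"op": "send_rows", "data": {"plan": [{"dx": 10,"dy": 50,"dz": 0,"ax": 0,"ay": 0,"az": 0,"grip": 0},{"dx": 21,"dy": 105,"dz": 0,"ax": 0,"ay": 0,"az": 0,"grip": 0},{"dx": 32,"dy": 162,"dz": 0,"ax": 0,"ay": 0,"az": 0,"grip": 0},{"dx": 43,"dy": 218,"dz": 0,"ax": 0,"ay": 0,"az": 0,"grip": 0},{"dx": 54,"dy": 275,"dz": 0,"ax": 0,"ay": 0,"az": 0,"grip": 0}]}}

```text
time_s: 4.95
tcp_pos: [0.5611, -0.0593, 0.321]
orientation: [-3.137, 0.009, 2.829]
wrist_force: [1.1, -1.0, -1.5]
width: 0.0184
```

{"op": "send_rows", "data": {"plan": [{"dx": 10,"dy": 52,"dz": 0,"ax": 0,"ay": 0,"az": 0,"grip": 0},{"dx": 20,"dy": 95,"dz": 0,"ax": 0,"ay": 0,"az": 0,"grip": 0},{"dx": 21,"dy": 106,"dz": 0,"ax": 0,"ay": 0,"az": 0,"grip": 0},{"dx": 21,"dy": 106,"dz": -10,"ax": 0,"ay": 0,"az": 0,"grip": 0},{"dx": 21,"dy": 106,"dz": -10,"ax": 0,"ay": 0,"az": 0,"grip": 0}]}}

```text
time_s: 5.58
tcp_pos: [0.5812, 0.0454, 0.3094]
orientation: [-3.136, 0.006, 2.827]
wrist_force: [-0.2, -0.2, -1.5]
width: 0.0182
```

Run:
```python
from h import *
snap('top','top2.png');snap('side','side2.png')
a=cv2.imread('pics/top2.png');b=cv2.imread('pics/side2.png')
A=cv2.resize(a[120:220,190:290],None,fx=4,fy=4,interpolation=cv2.INTER_CUBIC)
B=cv2.resize(b[75:175,280:380],(400,400),interpolation=cv2.INTER_CUBIC)
cv2.imwrite('pics/c2.png',np.hstack([A,B]))
o=arm.get_obs(); p=o['tcp_pos'];R=cv2.Rodrigues(np.zeros(3))[0]
from scipy.spatial.transform import Rotation as S
z=S.from_euler('xyz',o['orientation']).as_matrix()[:,2]
print(o['time_s'],p,z,o['wrist_force']); tip=p+z*.119; print('tip',tip,proj('side',tip),'hole',proj('side',[.582,.0455,.165]))
```

```text
5.675 [0.58181862 0.04526574 0.31053981] [ 0.00603434 -0.00713943 -0.99995631] [ 0.48615623  0.02325454 -2.09262902]
tip [0.5825367  0.04441615 0.19154501] [328.52018336 139.20839334] hole [328.20991282 149.01766404]
```

View pics/c2.png

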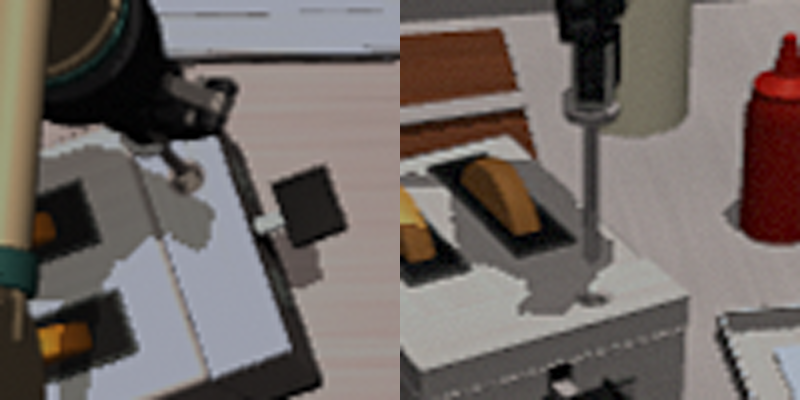

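The crop shows the pin hanging straight, tip at side (327.8,139.5) / top (~236.7,165.8), the hole just below at side (328.5,149.8).

Run:
```python
from h import *
print('tip', at_z('side',327.75,139,.1915),at_z('top',236.7,165.5,.1915),tri((236.7,165.5),(327.75,139)))
print('hole',at_z('side',328.6,149.9,.163),at_z('top',236.26,163.9,.163))
b=cv2.imread('pics/side2.png').mean(2)
for v in(125,130,135,138): 
    r=b[v,318:338]; print(v,r.astype(int))
```

```text
tip [0.5809542  0.04569606 0.1915    ] [0.57122845 0.03927486 0.1915    ] (array([0.57534016, 0.0388188 , 0.19451157]), np.float64(0.00937242338446072))
hole [0.58280195 0.04475188 0.163     ] [0.58178497 0.04583731 0.163     ]
125 [ 95  94  98  91  90  88 128 124  68  53  49  93 139 147 144 147 145 147
 147 146]
130 [ 21  62  88  99  96  96  97  81  54  67  63  94 131 144 149 148 145 145
 144 150]
135 [ 20  21  27  36  29  42  82  93  70  71  69  70  87  93  81 132 168 150
 138 141]
138 [102  99 101  98  98  98 100  87  68  68  70  70  90  96  88 138 170 165
 161 164]
```

{"op": "send_rows", "data": {"plan": [{"dx": 1.5,"dy": 0.7,"dz": -10,"ax": 0,"ay": 0,"az": 0,"grip": 0},{"dx": 1.5,"dy": 0.7,"dz": -20,"ax": 0,"ay": 0,"az": 0,"grip": 0},{"dx": 1.5,"dy": 0.7,"dz": -25,"ax": 0,"ay": 0,"az": 0,"grip": 0},{"dx": 1.5,"dy": 0.7,"dz": -29,"ax": 0,"ay": 0,"az": 0,"grip": 0},{"dx": 1.5,"dy": 0.7,"dz": -30,"ax": 0,"ay": 0,"az": 0,"grip": 0}]}}

```text
time_s: 6.3
tcp_pos: [0.5833, 0.046, 0.2803]
orientation: [-3.137, 0.008, 2.827]
wrist_force: [0.4, 0.2, -1.2]
width: 0.0187
```

{"op": "send_rows", "data": {"plan": [{"dx": 0,"dy": 0,"dz": -4,"ax": 0,"ay": 0,"az": 0,"grip": 0},{"dx": 0,"dy": 0,"dz": -6,"ax": 0,"ay": 0,"az": 0,"grip": 0},{"dx": 0,"dy": 0,"dz": -8,"ax": 0,"ay": 0,"az": 0,"grip": 0},{"dx": 0,"dy": 0,"dz": -9,"ax": 0,"ay": 0,"az": 0,"grip": 0}]}}

```text
time_s: 6.8
tcp_pos: [0.5836, 0.046, 0.2719]
orientation: [-3.137, 0.009, 2.827]
wrist_force: [0.5, 0.2, 3.8]
width: 0.0185
```

{"op": "send_rows", "data": {"plan": [{"dx": 0,"dy": 0,"dz": -1.5,"ax": 0,"ay": 0,"az": 0,"grip": 0},{"dx": 0,"dy": 0,"dz": -2.5,"ax": 0,"ay": 0,"az": 0,"grip": 0},{"dx": 0,"dy": 0,"dz": -2.5,"ax": 0,"ay": 0,"az": 0,"grip": 0}]}}

```text
time_s: 7.18
tcp_pos: [0.5838, 0.046, 0.2711]
orientation: [-3.137, 0.011, 2.827]
wrist_force: [-1.1, -0.6, 8.9]
width: 0.0184
```

{"op": "send_rows", "data": {"plan": [{"dx": 0,"dy": 0,"dz": -2,"ax": 0,"ay": 0,"az": 0,"grip": 0},{"dx": 0,"dy": 0,"dz": -3,"ax": 0,"ay": 0,"az": 0,"grip": 0},{"dx": 0,"dy": 0,"dz": -3,"ax": 0,"ay": 0,"az": 0,"grip": 0}]}}

```text
time_s: 7.55
tcp_pos: [0.584, 0.0459, 0.2709]
orientation: [-3.138, 0.014, 2.827]
wrist_force: [-2.6, 0.4, 14.5]
width: 0.0183
```

{"op": "send_rows", "data": {"plan": [{"dx": 0,"dy": 0,"dz": 12,"ax": 0,"ay": 0,"az": 0,"grip": 0},{"dx": 0,"dy": 0,"dz": 25,"ax": 0,"ay": 0,"az": 0,"grip": 0},{"dx": 0,"dy": 0,"dz": 35,"ax": 0,"ay": 0,"az": 0,"grip": 0},{"dx": -8,"dy": -35,"dz": 35,"ax": 0,"ay": 0,"az": 0,"grip": 0},{"dx": -16,"dy": -70,"dz": 35,"ax": 0,"ay": 0,"az": 0,"grip": 0}]}}

```text
time_s: 8.18
tcp_pos: [0.5678, -0.0245, 0.3059]
orientation: [-3.138, 0.014, 2.828]
wrist_force: [0.0, -0.2, -0.8]
width: 0.0187
```

Run:
```python
from h import *
snap('side','side3.png'); b=cv2.imread('pics/side3.png')
cv2.imwrite('pics/c3.png',cv2.resize(b[80:220,270:410],(600,600),interpolation=cv2.INTER_CUBIC))
from scipy.spatial.transform import Rotation as S
o=arm.get_obs();p=o['tcp_pos'];z=S.from_euler('xyz',o['orientation']).as_matrix()[:,2]; tip=p+z*.1203
print(o['time_s'],p,'tip',tip,proj('side',tip),'pad exp',proj('side',[.568,-.0245,.135]),o['wrist_force'])
```

```text
8.225 [ 0.56663709 -0.02929937  0.30583475] tip [ 0.56782512 -0.03090285  0.1855513 ] [327.01487005 159.55548372] pad exp [326.69246653 177.19834729] [-1.18195121 -2.64179936 -0.82092559]
```

View pics/c3.png

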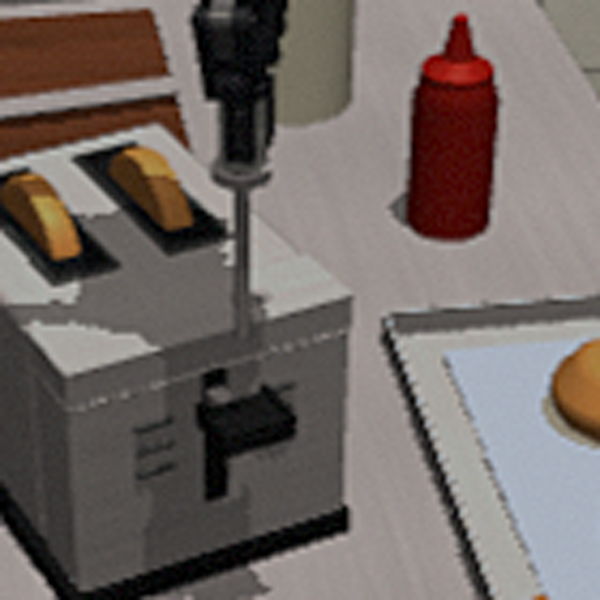

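{"op": "send_rows", "data": {"plan": [{"dx": 0,"dy": 3,"dz": -15,"ax": 0,"ay": 0,"az": 0,"grip": 0},{"dx": 0,"dy": 3,"dz": -35,"ax": 0,"ay": 0,"az": 0,"grip": 0},{"dx": 0,"dy": 3,"dz": -45,"ax": 0,"ay": 0,"az": 0,"grip": 0},{"dx": 0,"dy": 3,"dz": -48,"ax": 0,"ay": 0,"az": 0,"grip": 0}], "grip_force": 90}}

```text
time_s: 8.72
tcp_pos: [0.5663, -0.0256, 0.2567]
orientation: [-3.132, 0.011, 2.826]
wrist_force: [0.4, 0.5, -1.3]
width: 0.0181
```

{"op": "send_rows", "data": {"plan": [{"dx": 0.5,"dy": 1.5,"dz": -4,"ax": 0,"ay": 0,"az": 0,"grip": 0},{"dx": 0.5,"dy": 1.5,"dz": -10,"ax": 0,"ay": 0,"az": 0,"grip": 0},{"dx": 0.5,"dy": 1.5,"dz": -16,"ax": 0,"ay": 0,"az": 0,"grip": 0},{"dx": 0.5,"dy": 1.5,"dz": -22,"ax": 0,"ay": 0,"az": 0,"grip": 0},{"dx": 0.5,"dy": 1.5,"dz": -26,"ax": 0,"ay": 0,"az": 0,"grip": 0}]}}

```text
time_s: 9.35
tcp_pos: [0.5674, -0.0247, 0.2326]
orientation: [-3.131, 0.015, 2.826]
wrist_force: [-2.6, -0.8, 7.6]
width: 0.0178
```

{"op": "send_rows", "data": {"plan": [{"dx": 0,"dy": 0,"dz": -6,"ax": 0,"ay": 0,"az": 0,"grip": 0},{"dx": 0,"dy": 0,"dz": -12,"ax": 0,"ay": 0,"az": 0,"grip": 0},{"dx": 0,"dy": 0,"dz": -18,"ax": 0,"ay": 0,"az": 0,"grip": 0},{"dx": 0,"dy": 0,"dz": -23,"ax": 0,"ay": 0,"az": 0,"grip": 0},{"dx": 0,"dy": 0,"dz": -23,"ax": 0,"ay": 0,"az": 0,"grip": 0}]}}

```text
time_s: 9.98
tcp_pos: [0.5675, -0.0248, 0.2106]
orientation: [-3.131, 0.016, 2.826]
wrist_force: [-2.3, -0.0, 8.4]
width: 0.0182
```

{"op": "send_rows", "data": {"plan": [{"dx": 0,"dy": 0,"dz": -2,"ax": 0,"ay": 0,"az": 0,"grip": 0},{"dx": 0,"dy": 0,"dz": -2.5,"ax": 0,"ay": 0,"az": 0,"grip": 0},{"dx": 0,"dy": 0,"dz": -2.5,"ax": 0,"ay": 0,"az": 0,"grip": 0}]}}

```text
time_s: 10.35
tcp_pos: [0.5676, -0.0248, 0.2098]
orientation: [-3.13, 0.017, 2.827]
wrist_force: [-2.5, -0.1, 9.4]
width: 0.0182
```

{"op": "send_rows", "data": {"plan": [{"dx": 0,"dy": 0,"dz": -3,"ax": 0,"ay": 0,"az": 0,"grip": 0},{"dx": 0,"dy": 0,"dz": -4,"ax": 0,"ay": 0,"az": 0,"grip": 0},{"dx": 0,"dy": 0,"dz": -4,"ax": 0,"ay": 0,"az": 0,"grip": 0},{"dx": 0,"dy": 0,"dz": -4,"ax": 0,"ay": 0,"az": 0,"grip": 0}]}}

```text
time_s: 10.85
tcp_pos: [0.5676, -0.0248, 0.2081]
orientation: [-3.13, 0.019, 2.827]
wrist_force: [-3.7, -0.8, 11.9]
width: 0.0185
```

Run:
```python
from h import *
snap('side','side4.png'); b=cv2.imread('pics/side4.png')
cv2.imwrite('pics/c4.png',np.hstack([cv2.resize(b[100:220,270:350],(400,600),interpolation=cv2.INTER_CUBIC),cv2.resize(b[80:330,210:400],(400,526))[:,:].copy() if 0 else cv2.resize(b[80:365,210:400],(400,600))]))
o=arm.get_obs();print(o['time_s'],o['tcp_pos'],o['wrist_force'])
for z in(.12,.105,.09): print(z,proj('side',[.568,-.0245,z]))
```

```text
10.9 [ 0.56762431 -0.02475029  0.20807899] [-3.05765795 -0.0194172  11.87093152]
0.12 [326.70196661 182.6861707 ]
0.105 [326.71130402 188.08002445]
0.09 [326.7204829  193.38230165]
```

View pics/c4.png

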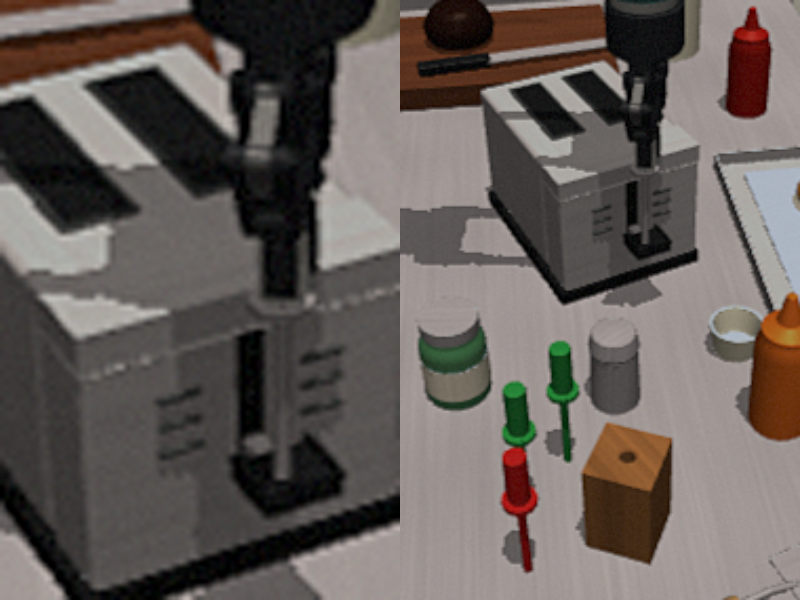

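{"op": "send_rows", "data": {"plan": [{"dx": 0,"dy": 0,"dz": -3,"ax": 0,"ay": 0,"az": 0,"grip": 0},{"dx": 0,"dy": 0,"dz": -4,"ax": 0,"ay": 0,"az": 0,"grip": 0},{"dx": 0,"dy": 0,"dz": -4,"ax": 0,"ay": 0,"az": 0,"grip": 0},{"dx": 0,"dy": 0,"dz": -4,"ax": 0,"ay": 0,"az": 0,"grip": 0}]}}

```text
time_s: 11.4
tcp_pos: [0.5679, -0.0248, 0.208]
orientation: [-3.13, 0.022, 2.827]
wrist_force: [-5.5, -0.4, 19.5]
width: 0.0181
```

Run:
```python
from h import *
for _ in range(6): arm.camera('side')
o=arm.get_obs();print(o['time_s'],o['tcp_pos'],o['wrist_force'],o['width'])
if o['wrist_force'][2]>14: print(arm.close_job())
```

```text
11.7 [ 0.56784001 -0.02480068  0.20795791] [-4.83753155  0.73440379 18.41189197] 0.018102461041484438
the job is handed in; nothing more can be done
None
```

I did the job in the order asked and handed it in at 11.7 s. No verdict came back.

- **Pin:** I drew the black-handled pin out of its block and gripped it at 70 N, then 90 N. It hung straight apart from about 1° of tilt.
- **Reset button:** I pushed it until it stopped. The force rose to about 15 N with almost no further travel, against the 5 N spring, and the tip depth matched full travel. I then lifted the pin clear. I did not look at the button springing back.
- **Lever:** I pressed it past all three notches to the end stop. The last push added 7.6 N for 0.1 mm of travel, and the tip was at about 88 mm.
- **At hand-in:** The pin was still in the gripper, pressing at about 18 N and holding steady over the last 0.3 s.
- **Other items:** The last picture showed the buns down. The bystanders in that crop looked unmoved; most of the spatula was out of frame.

The tip appeared about 1–2 pixels lower in the last picture than its calculated position. I put that down to calibration.

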